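# Shut the loaded vial chamber

### The job

The small white thermostatted vial chamber on the bench was left open after loading. With closed fingertips, only pushing and never pinching or lifting anything, slide the vial tray gently all the way in, then swing the windowed door fully shut, and last push the black knob of the steel latch over and down until the bar lies level across the edge of the door. Leave the dish on top of the chamber, the small vial and the marker pen where they are.

Things in the scene. Friction and masses are not known exactly. Their poses are not given: they have to be found in the camera images.
- chamber: White bench instrument, 120 mm high, fixed. Origin on the bench surface under it; own x points from its front to its back, y to its left as the robot sees it, z up. It spans x -90 (front face) to +70 mm, y -90 to +90 mm; 'chamber frame' below means these axes. Front opening: y -64..40, z 26..104 mm, with the door hinge on its right (-y) and the latch on its left (+y).
- tray (a joint): Tray drawer, in m: 0 = fully in (hard stop), grows as it slides out to the front (chamber -x), at most 0.12. It starts 0.05 to 0.08 out. About 3 N moves it and it stays where it is left; it carries a cyan vial plate with small vials, all fixed in it.
- tray_front (a point): Centre of the tray's flat upright aluminium front panel, 98 mm wide (y), 68 mm high, 8 mm thick (x). Chamber frame, tray out by q: x = -88 mm - q, y = -12, z = 64 mm; so the panel spans z 30..98 mm and its outer face is at x = -92 mm - q, 2 mm proud of the front face when the tray is in. Axes as the chamber's.
- door (a joint): Door angle in rad: 0 = shut (hard stop), grows as it opens toward the robot and to the right, at most 2.0. It starts at 1.65 to 1.95. About 1.5 N at 85 mm from the hinge moves it and it stays where it is left. The tray, while out, is in the door's way, and so is the latch when it lies across.
- door_hinge (a point): Lower end of the upright hinge line, at the inner face of the door: chamber frame x = -96, y = -78, z = 18 mm.
- door_mid (a point): Centre of the door: white frame with a clear window, a flat slab outside. 130 mm from hinge line to free edge (own y), 94 mm high (z 18..112 mm above the bench), 14 mm thick (own x). Its outer face is 7 mm from here toward own -x; that face looks to the robot when shut and to the right (-y) when open at 1.57.
- latch (a joint): Turn latch, in rad: 0 = bar upright, 1.57 = bar level across the free edge of the door (hard stop), negative = leaning outward (left, +y), down to -0.6. It starts at -0.45 to 0.05. Its pivot is parallel to the chamber's x axis at chamber frame y = 68, z = 78 mm. About 2 N at the knob moves it and it stays where it is left.
- latch_knob (a point): Middle of the latch's black cylindrical knob, 14 mm thick, 30 mm long along chamber x, 50 mm from the pivot. Chamber frame at latch angle a: x = -131 (spans -146..-116), y = 68 - 50 sin a, z = 78 + 50 cos a mm. The steel bar from pivot to knob is 12 mm wide, 10 mm thick (x -124..-114 mm). The shut door's outer face is at x = -110 mm.
- tin: Shallow clear round dish, 58 mm diameter, 14 mm high, loose on the chamber's top toward the back; origin at the centre of its underside. To be left alone.
- vial: Capped clear vial, 27 mm diameter, 52 mm high, loose, standing on the bench left of the work; origin at the centre of its underside. To be left alone.
- pen: Marker pen, 138 mm long (own y), 13 mm thick, lying loose on the bench front left of the work; origin at its middle, underside. To be left alone.

How it is judged:
By the outcome, as a careful person would: the job done as asked, in the order asked, and still so for the second after the job is handed in, with the robot touching nothing.
It also fails if it takes over 64 s, if anything falls off the work surface, if the arm or the gripper's body presses on something with over 40 N, if the wrist force passes 120 N, or if a joint passes its speed limit or range.

### The arm

A 6-joint arm with a two-finger parallel gripper is mounted at the origin on a cart in front of the work surface, level with it; the furniture and walls round the work are solid. World frame = base frame: x ahead of the robot, y to its left, z up, the work surface at z = 0. Lengths are in m, angles in rad, forces in N, time in s.
With the tool pointing down it reaches from about 0.3 to 0.95 m from the base axis. Payload 3.1 kg.
Tool frame: the origin (TCP) lies midway between the tips of the shut fingers; the grasp point (between the pads) lies 19 mm behind it (bot.grip_point_offset is the distance from the TCP to the grasp point, in m); z points along the fingers, y is the line along which they close (so a half turn about z gives the same grasp; the last joint's range is limited). The gripper opens to 85 mm and grips with 20 to 120 N. Pads are 22 mm wide; open, the fingers measure 114 mm over their backs; the gripper's body (76 mm by 85 mm) begins 54 mm behind the grasp point. The pads swing forward as they close: fully open they stand 13 mm farther back than shut.
Start: joints at [-1.38, 0.308, 1.634, -0, 1.2, -0.07], TCP at [0.161, -0.604, 0.231] pointing down, gripper open.
Joint ranges: [-3.06, 3.06], [-0.79, 1.96], [0.05, 2.63], [-1.19, 4.34], [0.05, 2.64], [-2.94, 2.94]. Speed limits (rad/s): [2.79, 2.79, 3.14, 3.14, 3.14, 3.14].

### API

Orientations are given as a rotation vector (axis times angle).
In Python, from workcell import status, viewer, ticket, bot gives the robot as it stands.
- The arm moves only by the tool step_arm, never from a script. Its argument "series" is a list of rows, each an object of numbers: "tx", "ty", "tz": the shift along the tool's x, y, z in cm; "rx", "ry", "rz": the turn, a rotation vector about the tool's x, y, z in degrees; "gripper": the opening, from 0 (shut) to 1 (fully open). In form: [{"tx": .., "ty": .., "tz": .., "rx": .., "ry": .., "rz": .., "gripper": ..}, ...]. A call has exactly 10 rows; each row shifts and turns the commanded pose from where the row before left it, along the tool's axes as they then stand; what a row does not reach is not made up. A row lasts 1/10 s, in which the tool goes at most 50 mm and 8.59 degrees, less where a joint would pass 70% of its speed; a pose out of reach is approached as far as the arm can. A call with a gripper value outside its range is refused whole. The fingers move at their own pace and stop on an object; "grip_force" is the grip in N (left out, the last holds). Time passes only in rows, so rows that do not move let the fingers close, or fill a call up. It gives the time, the measured TCP pose, the force, the opening and the grip force at its end, in the units of the state.
- status.state(): the state, without advancing time (a new reading comes with each control period).
- viewer.grab_frame(name): name is "side" or "top"; returns a dict with "color" (480x640x3 uint8, blue, green, red), "range_z" (480x640 float32, m along the optical axis (not along the pixel's ray), 0 where there is no reading), "fx", "fy", "cx", "cy" (pixels), "view" (4x4, takes a point from world to camera coordinates). Camera axes: x right, y down, z forward; pixel columns grow to the right and rows downward; lengths in m; the calibration is good to about 2 mm. A picture is of the moment at which its call begins.
- ticket.hand_in(): hands the job in; it is judged then, once.
Trained networks look in a picture, given as the dict that the camera call returned (one of the last four; its "shot" number tells which), for a name from the list of things; names that differ only in an ending like _2 or _b are one class to them, and where a whole thing is asked for, a point or a joint stands for the part that bears it (a point fixed in the world has none). Each returns a list of dicts, best first, with "p" (0 to 1); they miss things now and then, are a little off and sometimes report something else, mostly with a low value. They report only what shows in the picture. A call takes as long as a camera call.
- viewer.search_frame(picture, thing): "extent" ([left, top, width, height] in pixels, round what is visible of it).
The state is a dict: "clock": time; "joint_pos": joint angles; "dq": joint speeds; "effort": joint torques, N m; "tcp_pos": TCP position; "ee_rot": TCP orientation; "force": force on the tool from outside, world axes, zero at the start; "torque": the same for the moment, N m; "finger_gap": finger opening in m; "finger_force": force on a finger pad.
Only numpy, scipy, OpenCV 4.12 (cv2) and the standard library are available. Lean on these libraries where they do the work, as an engineer would, in place of code of your own. Each camera call takes 0.05 s, during which the arm holds its last target. There are 200 camera calls.

## Working session

There is one attempt and no reset: what is moved stays moved. The work goes in short steps, Python scripts to look and compute and a tool call to move; the robot and the scene stay as the last step left them, time stands still between calls to the robot, and variables do not carry over. Pictures are saved under pics/ and viewed, at most 10 in all, crops included, and the job is handed in when it is done.

Besides the shell and the picture viewer there is one more tool, called after ">>>" as a command line: name --argument value ..., lists and objects as JSON in quotes. step_arm: Moves the arm, as the interface text tells. Its arguments: {"type":"object","properties":{"series":{"type":"array"},"grip_force":{"type":"number"}},"required":["series"]}

```bash
ls; mkdir -p pics; python3 - <<'E'
from workcell import status, viewer, ticket, bot
import cv2, numpy as np
print(status.state())
for n in ("side","top"):
    f=viewer.grab_frame(n); cv2.imwrite(f"pics/{n}0.png",f["color"]); np.savez(f"{n}0.npz",**{k:f[k] for k in ("color","range_z","fx","fy","cx","cy","view")})
    print(n,f["view"].round(3).tolist(),f["fx"],f["cx"],f["cy"])
    for t in ("chamber","tray","door","latch","latch_knob","tin","vial","pen","tray_front"):
        print(t,[(r["extent"],round(r["p"],2)) for r in viewer.search_frame(f,t)[:2]])
E
```

```text
pics
{'clock': 0.0, 'joint_pos': array([-1.37969672e+00,  3.09027055e-01,  1.63519421e+00,  1.81340329e-05,
        1.19968025e+00, -6.96977905e-02]), 'dq': array([-2.19518006e-03, -1.54212684e-03,  1.25622181e-05,  4.44028572e-04,
        3.75843836e-04, -3.08195410e-04]), 'effort': array([-3.00872944e-04, -4.15258920e+01, -2.76666105e+01,  1.63221357e-04,
        1.02289298e-02, -7.32315968e-07]), 'tcp_pos': array([ 0.16098087, -0.60306334,  0.23002969]), 'ee_rot': array([-3.11263623e+00, -4.08189554e-01,  1.93384451e-04]), 'force': array([0.64680168, 0.10284572, 0.02390064]), 'torque': array([-0.03677768, -0.0461364 , -0.03585182]), 'finger_force': 0.0, 'finger_gap': 0.08553780623254303}
side [[-0.988, -0.154, 0.014, 0.484], [-0.082, 0.444, -0.892, 0.163], [0.131, -0.882, -0.452, 0.785], [0.0, 0.0, 0.0, 1.0]] 453.60643975116005 319.64329708762443 243.69081859015932
chamber [([236.8, 198.5, 155.1, 90.8], 0.59)]
tray [([318.9, 219.6, 47.7, 47.7], 0.75)]
door [([334.2, 205.3, 58.6, 41.7], 0.72)]
latch [([325.3, 222.9, 20.1, 33.6], 0.63)]
latch_knob [([328.6, 224.6, 14.8, 29.6], 0.67)
[... 154 characters left out ...]
 20.6, 32.0], 0.3)]
top [[-0.014, -1.0, 0.012, -0.07], [-0.984, 0.012, -0.175, 0.51], [0.175, -0.014, -0.984, 1.048], [0.0, 0.0, 0.0, 1.0]] 578.2166884485879 317.89678601626736 243.54603932122788
chamber [([321.9, 249.8, 12.7, 17.8], 0.69), ([314.3, 147.8, 109.1, 168.5], 0.56)]
tray [([342.5, 242.0, 53.6, 48.7], 0.78), ([404.4, 242.7, 16.9, 78.2], 0.46)]
door [([404.5, 242.2, 19.0, 75.8], 0.95), ([312.8, 144.8, 110.7, 172.4], 0.42)]
latch [([324.8, 249.3, 8.0, 14.1], 0.42)]
latch_knob [([319.3, 247.8, 14.8, 20.2], 0.59)]
tin [([371.3, 154.1, 33.5, 33.8], 0.85)]
vial []
pen [([209.4, 310.5, 71.1, 20.8], 0.94), ([403.2, 244.1, 20.6, 74.4], 0.43)]
tray_front [([340.2, 237.7, 62.1, 50.6], 0.69)]
```

View pics/top0.png

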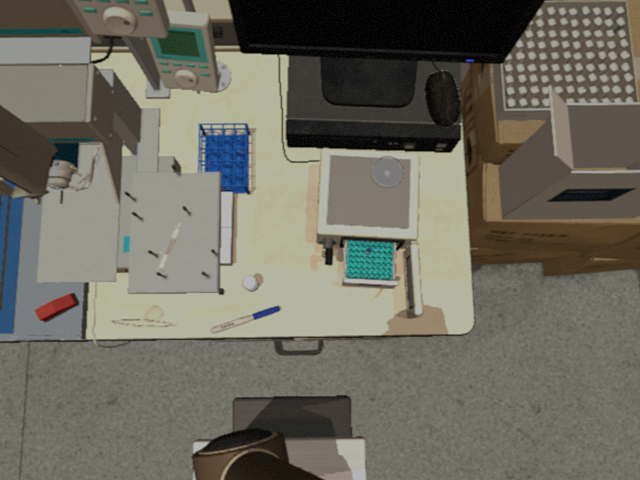

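View pics/side0.png

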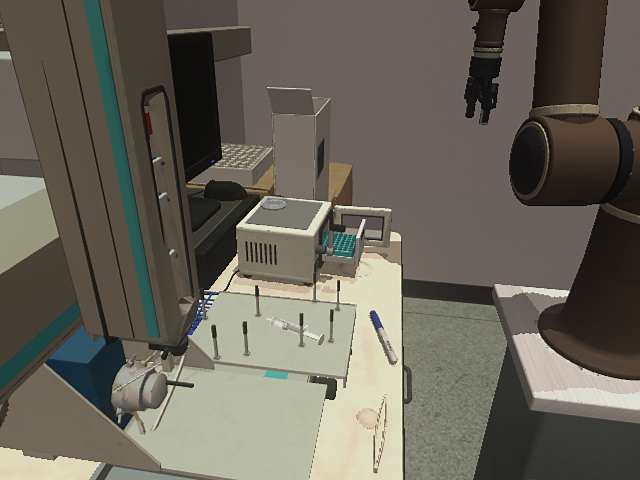

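The top view shows the chamber at px (318–418, 148–245) with the dish at (388,172). The tray is out to row ~285, the door stands open at (405–423, 242–318), and the knob is at (329,250). The vial (250,283) and pen (245,320) are well to the left.

```bash
cat > h.py <<'E'
import numpy as np, cv2
def cloud(f):
    z=np.asarray(f["range_z"],float); v,u=np.indices(z.shape)
    P=np.stack([(u-f["cx"])/f["fx"]*z,(v-f["cy"])/f["fy"]*z,z],-1)
    V=np.asarray(f["view"]); W=(P-V[:3,3])@V[:3,:3]; W[z<=0]=np.nan
    return W
def project(f,p):
    V=np.asarray(f["view"]); c=V[:3,:3]@np.asarray(p)+V[:3,3]
    return c[0]/c[2]*f["fx"]+f["cx"], c[1]/c[2]*f["fy"]+f["cy"]
E
python3 - <<'E'
from h import *
f=dict(np.load("top0.npz")); W=cloud(f)
def reg(u0,v0,u1,v1,zl,zh):
    R=W[v0:v1,u0:u1].reshape(-1,3); return R[(R[:,2]>zl)&(R[:,2]<zh)]
T=reg(300,135,440,260,.11,.127)
print("top",len(T),T.min(0),T.max(0),np.median(T[:,2]))
r=cv2.minAreaRect(T[:,:2].astype(np.float32)*1000); print(r, cv2.boxPoints(r))
for nm,a in dict(tray=(335,258,402,295,.085,.105),door=(395,235,435,330,.095,.12),knob=(315,235,345,275,.115,.15),knobl=(310,235,338,275,.05,.15)).items():
    R=reg(*a); 
    if len(R): print(nm,len(R),R.min(0).round(4),R.max(0).round(4),np.median(R,0).round(4)); q=cv2.minAreaRect(R[:,:2].astype(np.float32)*1000); print(q)
for (u,v) in [(329,244),(329,250),(329,256),(329,262),(370,280),(370,283),(410,250),(413,280),(415,310)]: print(u,v,W[v,u].round(4))
s=dict(np.load("side0.npz")); WS=cloud(s)
big=cv2.resize(f["color"][220:340,290:450],None,fx=4,fy=4,interpolation=2)
big2=cv2.resize(s["color"][180:300,220:420],None,fx=4,fy=4,interpolation=2)
cv2.imwrite("pics/c0.png",big[:, :]); cv2.imwrite("pics/c1.png",big2)
E
```

```text
top 8644 [ 0.46657215 -0.26044223  0.11000304] [ 0.67234136 -0.0728208   0.12689909] 0.12019835073745475
((565.8876342773438, -165.66563415527344), (181.05685424804688, 205.23260498046875), 87.00711822509766) [[ 458.68466 -250.7128 ]
 [ 663.63727 -261.42838]
 [ 673.0906   -80.61847]
 [ 468.138    -69.90289]]
tray 290 [ 0.423  -0.2162  0.085 ] [ 0.4367 -0.1197  0.1034] [ 0.4294 -0.1679  0.0969]
((430.094482421875, -168.097412109375), (96.69963836669922, 9.270425796508789), 85.7400894165039)
door 801 [ 0.3669 -0.2556  0.0953] [ 0.5097 -0.2117  0.12  ] [ 0.4435 -0.2447  0.1109]
((438.366943359375, -233.0491943359375), (143.44151306152344, 43.26243209838867), 1.2378931045532227)
knob 145 [ 0.4566 -0.1223  0.1156] [ 0.5111 -0.0858  0.1377] [ 0.472  -0.093   0.1327]
((486.4788818359375, -99.60317993164062), (21.11341667175293, 63.0914192199707), 65.47468566894531)
knobl 363 [ 0.4566 -0.1127  0.0501] [ 0.5165 -0.073   0.1377] [ 0.4986 -0.0927  0.0942]
((485.7887878417969, -89.74954986572266), (39.995487213134766, 57.36191177368164), 83.7009506225586)
329 244 [ 0.5005 -0.0965  0.0853]
329 250 [ 0.4815 -0.0947  0.133 ]
329 256 [ 0.4709 -0.0945  0.1337]
329 262 [ 0.4602 -0.0943  0.1346]
370 280 [ 0.4325 -0.1681  0.0963]
370 283 [ 0.4274 -0.1683  0.0933]
410 250 [ 0.4836 -0.2395  0.1098]
413 280 [ 0.4298 -0.2422  0.1117]
415 310 [ 0.3774 -0.2437  0.1099]
```

View pics/c0.png

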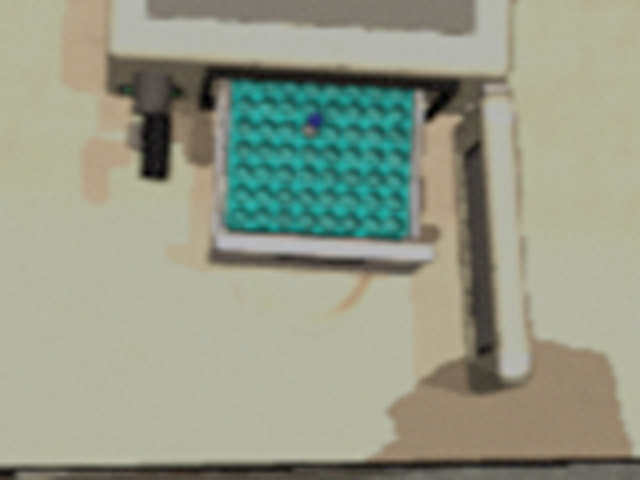

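View pics/c1.png

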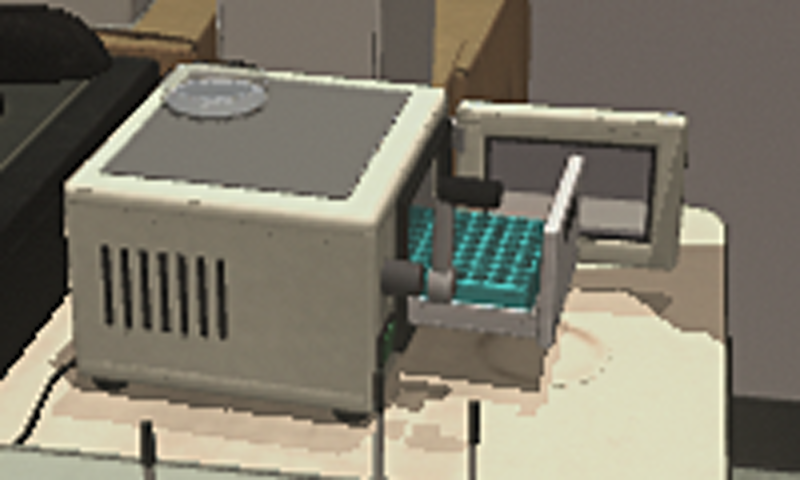

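The enlarged crops show the bar nearly upright with its knob at about (155,145) in the top crop, the tray panel across the front, and the door at roughly 90–100°. Next I'll fit the poses.

```bash
cat >> h.py <<'E'
def fitpose(f):
    W=cloud(f); m=(abs(W[...,2]-.1195)<.004)&(W[...,0]>.42)&(W[...,0]<.72)&(W[...,1]>-.30)&(W[...,1]<-.03)
    m=cv2.morphologyEx(m.astype(np.uint8),cv2.MORPH_OPEN,np.ones((25,25)))
    R=W[m>0]; R=R[~np.isnan(R[:,0])]
    r=cv2.minAreaRect((R[:,:2]*1000).astype(np.float32)); a=(r[2]+45)%90-45
    return r,a
E
python3 - <<'E'
from h import *
f=dict(np.load("top0.npz")); W=cloud(f)
r,a=fitpose(f); print(r,a)
s=dict(np.load("side0.npz")); 
# edge lines
def line(R): 
    vx,vy,x,y=cv2.fitLine((R[:,:2]*1000).astype(np.float32),cv2.DIST_HUBER,0,.01,.01).ravel(); return np.degrees(np.arctan2(vy,vx)),x,y
def reg(W,u0,v0,u1,v1,zl,zh):
    R=W[v0:v1,u0:u1].reshape(-1,3); return R[(R[:,2]>zl)&(R[:,2]<zh)]
print("tray",line(reg(W,340,275,400,290,.094,.102)))
D=reg(W,405,247,430,325,.108,.116);D=D[D[:,1]<-.235];print("door",line(D),len(D),D.min(0),D.max(0))
WS=cloud(s)
# side camera: chamber left face points
L=reg(WS,245,232,305,275,.03,.11);print("left face",line(L),len(L))
c=np.array(r[0])/1000; 
for yaw in [a]:
    t=np.radians(yaw);R=np.array([[np.cos(t),-np.sin(t)],[np.sin(t),np.cos(t)]])
    o=c-R@[-.010,0]; print("origin",o)
    def loc(p): return (R.T@(np.array(p)[:2]-o)*1000).round(1)
    K=reg(W,320,247,338,270,.128,.140); K=K[K[:,0]<.485]; print("knob",len(K),K.mean(0),loc(K.mean(0)),K[:,2].max(), [loc(k) for k in (K[K[:,0].argmin()],K[K[:,0].argmax()])])
    T=reg(W,340,272,400,290,.094,.102); l=np.array([loc(t) for t in T]); print("traytop",np.percentile(l,[2,50,98],axis=0))
    l=np.array([loc(t) for t in D]); print("doortop",np.percentile(l,[2,50,98],axis=0))
    KS=reg(WS,329,224,346,234,.11,.15); print("side knob",KS.mean(0) if len(KS) else None)
E
```

```text
((0.0, 0.0), (0.0, 0.0), 0.0) 0.0
tray (np.float32(85.7843), np.float32(429.83615), np.float32(-168.18654))
door (np.float32(0.9930545), np.float32(428.28967), np.float32(-246.9585)) 504 [ 0.36692665 -0.25485387  0.10806038] [ 0.48901946 -0.23929028  0.11599156]
left face (np.float32(-3.7630055), np.float32(593.3499), np.float32(-78.33692)) 2113
origin [0.01 0.  ]
knob 127 [ 0.47060034 -0.0931485   0.13301369] [460.6 -93.1] 0.13768677339022048 [array([446.6, -92.5]), array([474.9, -94.7])]
traytop [[ 414.58 -214.72]
 [ 420.2  -167.7 ]
 [ 426.6  -121.6 ]]
doortop [[ 360.206 -254.094]
 [ 419.4   -247.   ]
 [ 476.888 -240.3  ]]
side knob [ 0.47388791 -0.08950356  0.12835772]
```

```bash
python3 - <<'E'
from h import *
f=dict(np.load("top0.npz")); W=cloud(f)
m=((abs(W[...,2]-.12)<.009)&(W[...,0]>.42)&(W[...,0]<.72)&(W[...,1]>-.30)&(W[...,1]<-.03)).astype(np.uint8)
m=cv2.morphologyEx(m,cv2.MORPH_CLOSE,np.ones((5,5)));m=cv2.morphologyEx(m,cv2.MORPH_OPEN,np.ones((31,31)))
# back-project mask onto z=.12 plane
v,u=np.nonzero(m); V=f["view"];C=-V[:3,:3].T@V[:3,3]
d=np.c_[(u-f["cx"])/f["fx"],(v-f["cy"])/f["fy"],np.ones(len(u))]@V[:3,:3]
X=C+d*((.12-C[2])/d[:,2])[:,None]
r=cv2.minAreaRect((X[:,:2]*1000).astype(np.float32)); print(len(u),r)
a=(r[2]+45)%90-45
for a in (a,-4.0):
    t=np.radians(a);R=np.array([[np.cos(t),-np.sin(t)],[np.sin(t),np.cos(t)]])
    l=X[:,:2]@R; print(a,np.percentile(l,[.3,99.7],axis=0))
    o=R@(np.percentile(l,[.3,99.7],axis=0).mean(0)+[.010,0]); print("o",o)
    loc=lambda p:((np.asarray(p)[...,:2]-o)@R*1000).round(1)
    def reg(u0,v0,u1,v1,zl,zh):
        R=W[v0:v1,u0:u1].reshape(-1,3); return R[(R[:,2]>zl)&(R[:,2]<zh)]
    K=reg(320,247,338,270,.128,.140);K=K[K[:,0]<.485];print("knob",loc(K.mean(0)),np.ptp(loc(K),axis=0),K[:,2].max())
    T=reg(340,272,400,290,.094,.102);print("tray",np.percentile(loc(T),[2,50,98],axis=0))
    print("left face pt",loc([.59335,-.0783]))
    D=reg(405,247,430,325,.106,.118);D=D[D[:,1]<-.235];print("door",np.percentile(loc(D),[2,50,98],axis=0))
E
```

```text
8666 ((584.3015747070312, -166.584716796875), (178.92259216308594, 163.4330291748047), 86.09754943847656)
-3.9024505615234375 [[ 0.51474238 -0.21532818]
 [ 0.67536152 -0.03777137]]
o [ 0.59503634 -0.16743496]
knob [-129.2   65.6] [28.4 13.7] 0.13768677339022048
tray [[-168.4   -58.5 ]
 [-164.7   -11.5 ]
 [-160.58   34.72]]
left face pt [-7.7 88.8]
door [[-218.884 -101.084]
 [-161.7    -90.7  ]
 [-102.716  -81.1  ]]
-4.0 [[ 0.51499129 -0.21432949]
 [ 0.67559545 -0.03677253]]
o [ 0.59506091 -0.16746831]
knob [-129.3   65.5] [28.3 13.7] 0.13768677339022048
tray [[-168.4   -58.7 ]
 [-164.7   -11.7 ]
 [-160.58   34.5 ]]
left face pt [-7.9 88.8]
door [[-218.768 -101.384]
 [-161.6    -90.9  ]
 [-102.6    -81.3  ]]
```

Chamber frame: origin (0.595, -0.1675), yaw -3.9°, tray out ≈ 76 mm, door ≈ 1.66 rad, latch ≈ 0.05 rad. These agree with the given sizes. I'll shut the fingers, align the tool with the chamber axes and approach.

>>> step_arm --series '[{"rz": 6.3, "gripper": 0}, {"rz": 6.3, "gripper": 0}, {"rz": 6.2, "gripper": 0}, {"tx": 1.5, "ty": -4, "gripper": 0}, {"tx": 1.5, "ty": -4, "gripper": 0}, {"tx": 1.5, "ty": -4, "gripper": 0}, {"tx": 1.5, "ty": -4, "gripper": 0}, {"tx": 1.5, "ty": -4, "gripper": 0}, {"tx": 1.5, "ty": -4, "gripper": 0}, {"tx": 1.5, "ty": -4, "gripper": 0}]'

```text
$.series[0]: bad value
```

```bash
cat > where.py <<'E'
from workcell import status
import numpy as np
from scipy.spatial.transform import Rotation as Ro
s=status.state(); t=np.radians(-3.9); R=np.array([[np.cos(t),-np.sin(t)],[np.sin(t),np.cos(t)]])
p=s["tcp_pos"]; l=(p[:2]-[.595,-.1675])@R*1000
tx=Ro.from_rotvec(s["ee_rot"]).as_matrix()
print("t",round(s["clock"],2),"chamber",l.round(1),"z",round(p[2]*1000,1),"F",(s["force"][:2]@R).round(1),s["force"][2].round(1),"gap",round(s["finger_gap"],4),"toolx yaw rel",round(np.degrees(np.arctan2(tx[1,0],tx[0,0]))+3.9,2),"toolz",tx[:,2].round(3),"q",s["joint_pos"].round(2))
E
python3 where.py
```

```text
t 1.0 chamber [-403.2 -464.9] z 231.3 F [-0.4  0. ] 0.6 gap 0.0851 toolx yaw rel 18.84 toolz [-0.  0. -1.] q [-1.38  0.31  1.63 -0.    1.2  -0.07]
```

>>> step_arm --series '[{"tx": 0, "ty": 0, "tz": 0, "rx": 0, "ry": 0, "rz": 6.3, "gripper": 0}, {"tx": 0, "ty": 0, "tz": 0, "rx": 0, "ry": 0, "rz": 6.3, "gripper": 0}, {"tx": 0, "ty": 0, "tz": 0, "rx": 0, "ry": 0, "rz": 6.2, "gripper": 0}, {"tx": 1.5, "ty": -4, "tz": 0, "rx": 0, "ry": 0, "rz": 0, "gripper": 0}, {"tx": 1.5, "ty": -4, "tz": 0, "rx": 0, "ry": 0, "rz": 0, "gripper": 0}, {"tx": 1.5, "ty": -4, "tz": 0, "rx": 0, "ry": 0, "rz": 0, "gripper": 0}, {"tx": 1.5, "ty": -4, "tz": 0, "rx": 0, "ry": 0, "rz": 0, "gripper": 0}, {"tx": 1.5, "ty": -4, "tz": 0, "rx": 0, "ry": 0, "rz": 0, "gripper": 0}, {"tx": 1.5, "ty": -4, "tz": 0, "rx": 0, "ry": 0, "rz": 0, "gripper": 0}, {"tx": 1.5, "ty": -4, "tz": 0, "rx": 0, "ry": 0, "rz": 0, "gripper": 0}]'

```text
clock: 2.0
tcp_pos: [0.2852, -0.3301, 0.2315]
ee_rot: [3.139, -0.107, 0.001]
force: [0.9, 0.4, 0.0]
finger_gap: -0.0003
finger_force: 0.0
```

```bash
python3 where.py
```

```text
t 2.0 chamber [-298.  -183.3] z 231.5 F [0.9 0.4] 0.0 gap -0.0003 toolx yaw rel 0.01 toolz [ 0.001 -0.001 -1.   ] q [-0.96 -0.07  2.06  0.    1.15  0.68]
```

>>> step_arm --series '[{"tx": 1.6, "ty": -3.5, "tz": 0, "rx": 0, "ry": 0, "rz": 0, "gripper": 0}, {"tx": 1.6, "ty": -3.5, "tz": 0, "rx": 0, "ry": 0, "rz": 0, "gripper": 0}, {"tx": 1.6, "ty": -3.5, "tz": 0, "rx": 0, "ry": 0, "rz": 0, "gripper": 0}, {"tx": 1.5, "ty": -3.5, "tz": 0, "rx": 0, "ry": 0, "rz": 0, "gripper": 0}, {"tx": 1.5, "ty": -3.2, "tz": 0, "rx": 0, "ry": 0, "rz": 0, "gripper": 0}, {"tx": 0, "ty": 0, "tz": 3.5, "rx": 0, "ry": 0, "rz": 0, "gripper": 0}, {"tx": 0, "ty": 0, "tz": 3.5, "rx": 0, "ry": 0, "rz": 0, "gripper": 0}, {"tx": 0, "ty": 0, "tz": 3.5, "rx": 0, "ry": 0, "rz": 0, "gripper": 0}, {"tx": 0, "ty": 0, "tz": 3.5, "rx": 0, "ry": 0, "rz": 0, "gripper": 0}, {"tx": 0, "ty": 0, "tz": 2.1, "rx": 0, "ry": 0, "rz": 0, "gripper": 0}]'

```text
clock: 3.0
tcp_pos: [0.3727, -0.1643, 0.0681]
ee_rot: [-3.138, 0.105, 0.004]
force: [0.3, 0.1, 0.5]
finger_gap: 0.0002
finger_force: 0.0
```

```bash
python3 where.py; python3 - <<'E'
from workcell import viewer
import cv2, numpy as np
f=viewer.grab_frame("side"); t=viewer.grab_frame("top")
a=cv2.resize(f["color"][150:310,220:420],(800,640))[:600]; cv2.imwrite("pics/s1.png",a[:300*2])
a=f["color"][130:310,230:430]; b=t["color"][180:360,270:470]
cv2.imwrite("pics/st1.png",cv2.resize(np.hstack([a,b]),(800,360)))
E
```

```text
t 3.0 chamber [-222.   -11.9] z 68.1 F [0.2 0.1] 0.5 gap 0.0002 toolx yaw rel 0.06 toolz [-0.003  0.002 -1.   ] q [-0.52  0.14  2.24  0.    0.77  1.12]
```

View pics/st1.png

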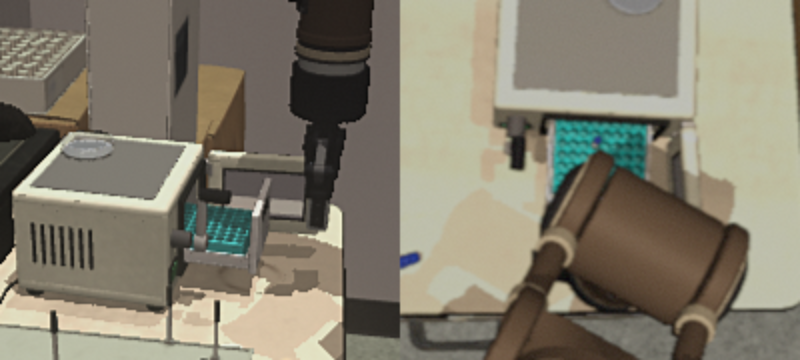

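The shut fingers hang in front of the tray panel (panel at left-half px ~262, fingers ~315), with the body clear of everything. Starting the push.

>>> step_arm --series '[{"tx": 1, "ty": 0, "tz": 0, "rx": 0, "ry": 0, "rz": 0, "gripper": 0}, {"tx": 1, "ty": 0, "tz": 0, "rx": 0, "ry": 0, "rz": 0, "gripper": 0}, {"tx": 1, "ty": 0, "tz": 0, "rx": 0, "ry": 0, "rz": 0, "gripper": 0}, {"tx": 0.5, "ty": 0, "tz": 0, "rx": 0, "ry": 0, "rz": 0, "gripper": 0}, {"tx": 0.3, "ty": 0, "tz": 0, "rx": 0, "ry": 0, "rz": 0, "gripper": 0}, {"tx": 0.3, "ty": 0, "tz": 0, "rx": 0, "ry": 0, "rz": 0, "gripper": 0}, {"tx": 0.3, "ty": 0, "tz": 0, "rx": 0, "ry": 0, "rz": 0, "gripper": 0}, {"tx": 0.3, "ty": 0, "tz": 0, "rx": 0, "ry": 0, "rz": 0, "gripper": 0}, {"tx": 0.3, "ty": 0, "tz": 0, "rx": 0, "ry": 0, "rz": 0, "gripper": 0}, {"tx": 0.3, "ty": 0, "tz": 0, "rx": 0, "ry": 0, "rz": 0, "gripper": 0}]'

```text
clock: 4.1
tcp_pos: [0.4264, -0.1685, 0.07]
ee_rot: [-3.139, 0.106, 0.002]
force: [-2.8, -0.5, 1.5]
finger_gap: 0.0001
finger_force: 1.3
```

```bash
python3 where.py
```

```text
t 4.1 chamber [-168.1  -12.5] z 70.0 F [-2.7 -0.7] 1.5 gap 0.0001 toolx yaw rel 0.03 toolz [-0.001  0.001 -1.   ] q [-0.47  0.23  2.12 -0.    0.79  1.17]
```

>>> step_arm --series '[{"tx": 0.3, "ty": 0, "tz": 0, "rx": 0, "ry": 0, "rz": 0, "gripper": 0}, {"tx": 0.3, "ty": 0, "tz": 0, "rx": 0, "ry": 0, "rz": 0, "gripper": 0}, {"tx": 0.3, "ty": 0, "tz": 0, "rx": 0, "ry": 0, "rz": 0, "gripper": 0}, {"tx": 0.3, "ty": 0, "tz": 0, "rx": 0, "ry": 0, "rz": 0, "gripper": 0}, {"tx": 0.3, "ty": 0, "tz": 0, "rx": 0, "ry": 0, "rz": 0, "gripper": 0}, {"tx": 0.3, "ty": 0, "tz": 0, "rx": 0, "ry": 0, "rz": 0, "gripper": 0}, {"tx": 0.3, "ty": 0, "tz": 0, "rx": 0, "ry": 0, "rz": 0, "gripper": 0}, {"tx": 0.3, "ty": 0, "tz": 0, "rx": 0, "ry": 0, "rz": 0, "gripper": 0}, {"tx": 0.3, "ty": 0, "tz": 0, "rx": 0, "ry": 0, "rz": 0, "gripper": 0}, {"tx": 0.3, "ty": 0, "tz": 0, "rx": 0, "ry": 0, "rz": 0, "gripper": 0}]'

```text
clock: 5.1
tcp_pos: [0.4569, -0.1706, 0.07]
ee_rot: [-3.139, 0.106, 0.001]
force: [-2.0, 0.9, -1.1]
finger_gap: 0.0002
finger_force: 1.3
```

```bash
python3 where.py
```

```text
t 5.1 chamber [-137.6  -12.5] z 70.0 F [-2.1  0.8] -1.1 gap 0.0002 toolx yaw rel 0.04 toolz [-0.001  0.    -1.   ] q [-0.45  0.28  2.06  0.    0.81  1.19]
```

>>> step_arm --series '[{"tx": 0.3, "ty": 0, "tz": 0, "rx": 0, "ry": 0, "rz": 0, "gripper": 0}, {"tx": 0.3, "ty": 0, "tz": 0, "rx": 0, "ry": 0, "rz": 0, "gripper": 0}, {"tx": 0.3, "ty": 0, "tz": 0, "rx": 0, "ry": 0, "rz": 0, "gripper": 0}, {"tx": 0.3, "ty": 0, "tz": 0, "rx": 0, "ry": 0, "rz": 0, "gripper": 0}, {"tx": 0.3, "ty": 0, "tz": 0, "rx": 0, "ry": 0, "rz": 0, "gripper": 0}, {"tx": 0.3, "ty": 0, "tz": 0, "rx": 0, "ry": 0, "rz": 0, "gripper": 0}, {"tx": 0.3, "ty": 0, "tz": 0, "rx": 0, "ry": 0, "rz": 0, "gripper": 0}, {"tx": 0.2, "ty": 0, "tz": 0, "rx": 0, "ry": 0, "rz": 0, "gripper": 0}, {"tx": 0.2, "ty": 0, "tz": 0, "rx": 0, "ry": 0, "rz": 0, "gripper": 0}, {"tx": 0.2, "ty": 0, "tz": 0, "rx": 0, "ry": 0, "rz": 0, "gripper": 0}]'

```text
clock: 6.1
tcp_pos: [0.4841, -0.1727, 0.0704]
ee_rot: [3.14, -0.106, 0.0]
force: [-2.8, 1.1, -1.4]
finger_gap: -0.0002
finger_force: 1.3
```

```bash
python3 where.py
```

```text
t 6.1 chamber [-110.3  -12.7] z 70.4 F [-2.8  0.9] -1.4 gap -0.0002 toolx yaw rel 0.04 toolz [ 0. -0. -1.] q [-0.43  0.32  2.   -0.    0.82  1.21]
```

>>> step_arm --series '[{"tx": 0.1, "ty": 0, "tz": 0, "rx": 0, "ry": 0, "rz": 0, "gripper": 0}, {"tx": 0.1, "ty": 0, "tz": 0, "rx": 0, "ry": 0, "rz": 0, "gripper": 0}, {"tx": 0.1, "ty": 0, "tz": 0, "rx": 0, "ry": 0, "rz": 0, "gripper": 0}, {"tx": 0.1, "ty": 0, "tz": 0, "rx": 0, "ry": 0, "rz": 0, "gripper": 0}, {"tx": 0.05, "ty": 0, "tz": 0, "rx": 0, "ry": 0, "rz": 0, "gripper": 0}, {"tx": 0.05, "ty": 0, "tz": 0, "rx": 0, "ry": 0, "rz": 0, "gripper": 0}, {"tx": 0.05, "ty": 0, "tz": 0, "rx": 0, "ry": 0, "rz": 0, "gripper": 0}, {"tx": 0.05, "ty": 0, "tz": 0, "rx": 0, "ry": 0, "rz": 0, "gripper": 0}, {"tx": 0.05, "ty": 0, "tz": 0, "rx": 0, "ry": 0, "rz": 0, "gripper": 0}, {"tx": 0, "ty": 0, "tz": 0, "rx": 0, "ry": 0, "rz": 0, "gripper": 0}]'

```text
clock: 7.1
tcp_pos: [0.4906, -0.1732, 0.0704]
ee_rot: [3.14, -0.106, 0.001]
force: [-2.3, 0.8, -0.2]
finger_gap: 0.0001
finger_force: 1.1
```

```bash
python3 where.py
```

```text
t 7.1 chamber [-103.8  -12.8] z 70.4 F [-2.4  0.6] -0.2 gap 0.0001 toolx yaw rel 0.04 toolz [ 0. -0. -1.] q [-0.42  0.33  1.99  0.    0.83  1.22]
```

Still only ~2.5 N, so it's not on the stop yet. I'll continue gently.

>>> step_arm --series '[{"tx": 0.05, "ty": 0, "tz": 0, "rx": 0, "ry": 0, "rz": 0, "gripper": 0}, {"tx": 0.05, "ty": 0, "tz": 0, "rx": 0, "ry": 0, "rz": 0, "gripper": 0}, {"tx": 0.05, "ty": 0, "tz": 0, "rx": 0, "ry": 0, "rz": 0, "gripper": 0}, {"tx": 0.05, "ty": 0, "tz": 0, "rx": 0, "ry": 0, "rz": 0, "gripper": 0}, {"tx": 0.05, "ty": 0, "tz": 0, "rx": 0, "ry": 0, "rz": 0, "gripper": 0}, {"tx": 0.05, "ty": 0, "tz": 0, "rx": 0, "ry": 0, "rz": 0, "gripper": 0}, {"tx": 0, "ty": 0, "tz": 0, "rx": 0, "ry": 0, "rz": 0, "gripper": 0}, {"tx": 0, "ty": 0, "tz": 0, "rx": 0, "ry": 0, "rz": 0, "gripper": 0}, {"tx": 0, "ty": 0, "tz": 0, "rx": 0, "ry": 0, "rz": 0, "gripper": 0}, {"tx": 0, "ty": 0, "tz": 0, "rx": 0, "ry": 0, "rz": 0, "gripper": 0}]'

```text
clock: 8.1
tcp_pos: [0.4936, -0.1734, 0.0704]
ee_rot: [3.14, -0.106, 0.001]
force: [-2.0, -0.6, 0.3]
finger_gap: -0.0003
finger_force: 0.9
```

```bash
python3 where.py
```

```text
t 8.1 chamber [-100.8  -12.7] z 70.4 F [-2.  -0.7] 0.3 gap -0.0003 toolx yaw rel 0.04 toolz [ 0.001 -0.    -1.   ] q [-0.42  0.33  1.98  0.    0.83  1.22]
```

>>> step_arm --series '[{"tx": 0.06, "ty": 0, "tz": 0, "rx": 0, "ry": 0, "rz": 0, "gripper": 0}, {"tx": 0.06, "ty": 0, "tz": 0, "rx": 0, "ry": 0, "rz": 0, "gripper": 0}, {"tx": 0.06, "ty": 0, "tz": 0, "rx": 0, "ry": 0, "rz": 0, "gripper": 0}, {"tx": 0.06, "ty": 0, "tz": 0, "rx": 0, "ry": 0, "rz": 0, "gripper": 0}, {"tx": 0.06, "ty": 0, "tz": 0, "rx": 0, "ry": 0, "rz": 0, "gripper": 0}, {"tx": 0, "ty": 0, "tz": 0, "rx": 0, "ry": 0, "rz": 0, "gripper": 0}, {"tx": 0, "ty": 0, "tz": 0, "rx": 0, "ry": 0, "rz": 0, "gripper": 0}, {"tx": 0, "ty": 0, "tz": 0, "rx": 0, "ry": 0, "rz": 0, "gripper": 0}, {"tx": 0, "ty": 0, "tz": 0, "rx": 0, "ry": 0, "rz": 0, "gripper": 0}, {"tx": 0, "ty": 0, "tz": 0, "rx": 0, "ry": 0, "rz": 0, "gripper": 0}]'

```text
clock: 9.1
tcp_pos: [0.4956, -0.1733, 0.07]
ee_rot: [-3.139, 0.106, 0.002]
force: [-4.6, -0.5, 2.3]
finger_gap: -0.0
finger_force: 0.0
```

```bash
python3 where.py
```

```text
t 9.1 chamber [-98.8 -12.5] z 70.0 F [-4.6 -0.8] 2.3 gap -0.0 toolx yaw rel 0.05 toolz [-0.002  0.    -1.   ] q [-0.42  0.34  1.97 -0.    0.83  1.22]
```

>>> step_arm --series '[{"tx": 0.06, "ty": 0, "tz": 0, "rx": 0, "ry": 0, "rz": 0, "gripper": 0}, {"tx": 0.06, "ty": 0, "tz": 0, "rx": 0, "ry": 0, "rz": 0, "gripper": 0}, {"tx": 0.06, "ty": 0, "tz": 0, "rx": 0, "ry": 0, "rz": 0, "gripper": 0}, {"tx": 0.06, "ty": 0, "tz": 0, "rx": 0, "ry": 0, "rz": 0, "gripper": 0}, {"tx": 0, "ty": 0, "tz": 0, "rx": 0, "ry": 0, "rz": 0, "gripper": 0}, {"tx": 0, "ty": 0, "tz": 0, "rx": 0, "ry": 0, "rz": 0, "gripper": 0}, {"tx": 0, "ty": 0, "tz": 0, "rx": 0, "ry": 0, "rz": 0, "gripper": 0}, {"tx": 0, "ty": 0, "tz": 0, "rx": 0, "ry": 0, "rz": 0, "gripper": 0}, {"tx": 0, "ty": 0, "tz": 0, "rx": 0, "ry": 0, "rz": 0, "gripper": 0}, {"tx": 0, "ty": 0, "tz": 0, "rx": 0, "ry": 0, "rz": 0, "gripper": 0}]'

```text
clock: 10.1
tcp_pos: [0.4953, -0.1729, 0.0693]
ee_rot: [-3.138, 0.105, 0.011]
force: [-10.1, -0.7, 4.0]
finger_gap: 0.0
finger_force: 0.0
```

```bash
python3 where.py
```

```text
t 10.1 chamber [-99.1 -12.1] z 69.3 F [-10.   -1.4] 4.0 gap 0.0 toolx yaw rel 0.05 toolz [-0.007  0.002 -1.   ] q [-0.42  0.34  1.97 -0.    0.84  1.22]
```

Hard stop reached: TCP stalled at x≈-99 with the force risen to 10 N. Backing off, rising, and moving to the door's right side.

>>> step_arm --series '[{"tx": -1, "ty": 0, "tz": 0, "rx": 0, "ry": 0, "rz": 0, "gripper": 0}, {"tx": -2, "ty": 0, "tz": 0, "rx": 0, "ry": 0, "rz": 0, "gripper": 0}, {"tx": -2.4, "ty": 0, "tz": -1, "rx": 0, "ry": 0, "rz": 0, "gripper": 0}, {"tx": 0, "ty": 0, "tz": -3.3, "rx": 0, "ry": 0, "rz": 0, "gripper": 0}, {"tx": 0, "ty": 0, "tz": -3.3, "rx": 0, "ry": 0, "rz": 0, "gripper": 0}, {"tx": 0, "ty": 0, "tz": -3.3, "rx": 0, "ry": 0, "rz": 0, "gripper": 0}, {"tx": -0.7, "ty": 3.25, "tz": 0, "rx": 0, "ry": 0, "rz": 0, "gripper": 0}, {"tx": -0.7, "ty": 3.25, "tz": 0, "rx": 0, "ry": 0, "rz": 0, "gripper": 0}, {"tx": -0.7, "ty": 3.25, "tz": 0, "rx": 0, "ry": 0, "rz": 0, "gripper": 0}, {"tx": -0.6, "ty": 3.25, "tz": 0, "rx": 0, "ry": 0, "rz": 0, "gripper": 0}]'

```text
clock: 11.1
tcp_pos: [0.4101, -0.2997, 0.1801]
ee_rot: [3.137, -0.105, 0.007]
force: [-0.8, 0.4, -0.4]
finger_gap: 0.0001
finger_force: 0.0
```

```bash
python3 where.py; python3 - <<'E'
from workcell import viewer
from h import *
W=cloud(dict(np.load("top0.npz")))
for y0 in np.arange(-.50,-.26,.04):
    m=(abs(W[...,1]-y0)<.02)&(W[...,0]>.3)
    print(round(y0,2),[(round(x,2),round(float(np.nanmax(W[m&(abs(W[...,0]-x)<.03)][:,2],initial=-9)),3)) for x in np.arange(.33,.65,.06)])
E
```

```text
t 11.1 chamber [-175.5 -144.4] z 180.1 F [-0.8  0.3] -0.4 gap 0.0001 toolx yaw rel 0.06 toolz [ 0.004 -0.003 -1.   ] q [-0.72  0.14  1.95  0.    1.04  0.92]
-0.5 [(np.float64(0.33), -0.764), (np.float64(0.39), -9.0), (np.float64(0.45), -9.0), (np.float64(0.51), -9.0), (np.float64(0.57), 0.268), (np.float64(0.63), -9.0)]
-0.46 [(np.float64(0.33), -0.769), (np.float64(0.39), -9.0), (np.float64(0.45), -9.0), (np.float64(0.51), -9.0), (np.float64(0.57), 0.302), (np.float64(0.63), 0.303)]
-0.42 [(np.float64(0.33), -0.765), (np.float64(0.39), -9.0), (np.float64(0.45), -9.0), (np.float64(0.51), -9.0), (np.float64(0.57), 0.34), (np.float64(0.63), 0.34)]
-0.38 [(np.float64(0.33), 0.006), (np.float64(0.39), 0.006), (np.float64(0.45), 0.005), (np.float64(0.51), 0.004), (np.float64(0.57), 0.006), (np.float64(0.63), 0.009)]
-0.34 [(np.float64(0.33), 0.004), (np.float64(0.39), 0.006), (np.float64(0.45), 0.007), (np.float64(0.51), 0.006), (np.float64(0.57), 0.006), (np.float64(0.63), 0.007)]
-0.3 [(np.float64(0.33), 0.006), (np.float64(0.39), 0.007), (np.float64(0.45), 0.008), (np.float64(0.51), 0.008), (np.float64(0.57), 0.006), (np.float64(0.63), 0.006)]
```

>>> step_arm --series '[{"tx": 0, "ty": 0, "tz": 1, "rx": 0, "ry": 0, "rz": -8.5, "gripper": 0}, {"tx": 0, "ty": 0, "tz": 1, "rx": 0, "ry": 0, "rz": -8.5, "gripper": 0}, {"tx": 0, "ty": 0, "tz": 1, "rx": 0, "ry": 0, "rz": -8.5, "gripper": 0}, {"tx": 0, "ty": 0, "tz": 1, "rx": 0, "ry": 0, "rz": -8.5, "gripper": 0}, {"tx": 0, "ty": 0, "tz": 1, "rx": 0, "ry": 0, "rz": -8.5, "gripper": 0}, {"tx": 0, "ty": 0, "tz": 1, "rx": 0, "ry": 0, "rz": -8.5, "gripper": 0}, {"tx": 0, "ty": 0, "tz": 1, "rx": 0, "ry": 0, "rz": -8.5, "gripper": 0}, {"tx": 0, "ty": 0, "tz": 1, "rx": 0, "ry": 0, "rz": -8.5, "gripper": 0}, {"tx": 0, "ty": 0, "tz": 1, "rx": 0, "ry": 0, "rz": -8.5, "gripper": 0}, {"tx": 0, "ty": 0, "tz": 1, "rx": 0, "ry": 0, "rz": -8.5, "gripper": 0}]'

```text
clock: 12.1
tcp_pos: [0.4107, -0.2987, 0.0794]
ee_rot: [2.377, 2.047, 0.002]
force: [0.2, -0.1, -0.8]
finger_gap: -0.0003
finger_force: 0.0
```

```bash
python3 where.py; python3 - <<'E'
from workcell import viewer
from h import *
f=viewer.grab_frame("side"); t=viewer.grab_frame("top")
a=f["color"][130:310,230:430]; b=t["color"][180:360,270:470]
cv2.imwrite("pics/st2.png",cv2.resize(np.hstack([a,b]),(800,360)))
W=cloud(t); th=np.radians(-3.9); R=np.array([[np.cos(th),-np.sin(th)],[np.sin(th),np.cos(th)]])
L=(W[...,:2]-[.595,-.1675])@R
m=(W[...,2]>.085)&(W[...,2]<.105)&(abs(L[...,1]+12)<40e3)&(L[...,0]<-.07)&(L[...,0]>-.18)&(abs(L[...,1]+.012)<.04)
print("tray pts",m.sum(), L[m].mean(0) if m.any() else None)
E
```

```text
t 12.1 chamber [-175.  -143.4] z 79.4 F [ 0.2 -0.1] -0.8 gap -0.0003 toolx yaw rel 85.38 toolz [ 0.004 -0.002 -1.   ] q [-0.72  0.29  2.01  0.    0.83 -0.57]
tray pts 30 [-0.09071346 -0.01108214]
```

View pics/st2.png

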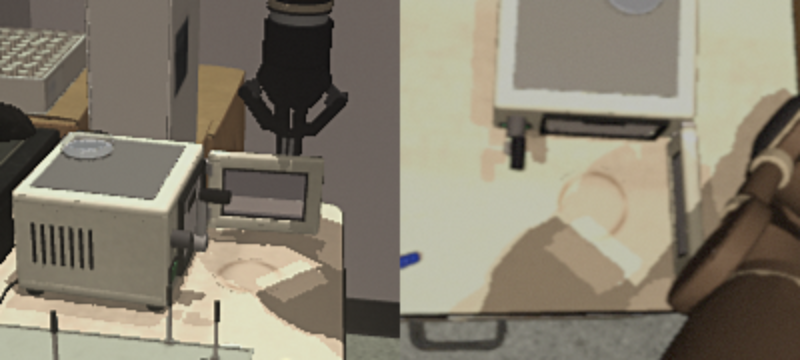

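The tray is flush in (panel at x≈-91) and the fingers stand behind (right of) the door window. Now I'll align to the door's normal, approach and begin the arc.

>>> step_arm --series '[{"tx": 0, "ty": 0, "tz": -0.5, "rx": 0, "ry": 0, "rz": -4.8, "gripper": 0}, {"tx": 0, "ty": 0, "tz": -0.5, "rx": 0, "ry": 0, "rz": -4.8, "gripper": 0}, {"tx": 1.1, "ty": 0, "tz": 0, "rx": 0, "ry": 0, "rz": 0, "gripper": 0}, {"tx": 1.1, "ty": 0, "tz": 0, "rx": 0, "ry": 0, "rz": 0, "gripper": 0}, {"tx": 1, "ty": 0, "tz": 0, "rx": 0, "ry": 0, "rz": 0, "gripper": 0}, {"tx": 0.38, "ty": -0.09, "tz": 0, "rx": 0, "ry": 0, "rz": 2.5, "gripper": 0}, {"tx": 0.38, "ty": -0.09, "tz": 0, "rx": 0, "ry": 0, "rz": 2.5, "gripper": 0}, {"tx": 0.38, "ty": -0.09, "tz": 0, "rx": 0, "ry": 0, "rz": 2.5, "gripper": 0}, {"tx": 0.38, "ty": -0.09, "tz": 0, "rx": 0, "ry": 0, "rz": 2.5, "gripper": 0}, {"tx": 0.38, "ty": -0.09, "tz": 0, "rx": 0, "ry": 0, "rz": 2.5, "gripper": 0}]'

```text
clock: 13.2
tcp_pos: [0.4053, -0.2459, 0.0892]
ee_rot: [2.44, 1.979, -0.001]
force: [-0.9, -1.3, 0.7]
finger_gap: -0.0002
finger_force: 0.8
```

```bash
cat >> where.py <<'E'
w=np.degrees(np.arctan2(tx[1,0],tx[0,0]))+3.9; n=np.array([np.cos(np.radians(w)),np.sin(np.radians(w))]); e=np.array([-n[1],n[0]])
r=l-[-96,-78]; print("rel hinge: along door",(r@e).round(1),"out",(-r@n).round(1))
E
python3 where.py
```

```text
t 13.2 chamber [-183.9  -91.1] z 89.2 F [-0.8 -1.3] 0.7 gap -0.0002 toolx yaw rel 82.0 toolz [-0.    -0.001 -1.   ] q [-0.64  0.22  2.08 -0.    0.84 -0.43]
rel hinge: along door 85.2 out 25.2
```

>>> step_arm --series '[{"tx": 0.6, "ty": -0.15, "tz": 0, "rx": 0, "ry": 0, "rz": 4, "gripper": 0}, {"tx": 0.6, "ty": -0.15, "tz": 0, "rx": 0, "ry": 0, "rz": 4, "gripper": 0}, {"tx": 0.6, "ty": -0.15, "tz": 0, "rx": 0, "ry": 0, "rz": 4, "gripper": 0}, {"tx": 0.6, "ty": -0.15, "tz": 0, "rx": 0, "ry": 0, "rz": 4, "gripper": 0}, {"tx": 0.6, "ty": -0.15, "tz": 0, "rx": 0, "ry": 0, "rz": 4, "gripper": 0}, {"tx": 0.6, "ty": -0.15, "tz": 0, "rx": 0, "ry": 0, "rz": 4, "gripper": 0}, {"tx": 0.6, "ty": -0.15, "tz": 0, "rx": 0, "ry": 0, "rz": 4, "gripper": 0}, {"tx": 0.6, "ty": -0.15, "tz": 0, "rx": 0, "ry": 0, "rz": 4, "gripper": 0}, {"tx": 0.6, "ty": -0.15, "tz": 0, "rx": 0, "ry": 0, "rz": 4, "gripper": 0}, {"tx": 0.6, "ty": -0.15, "tz": 0, "rx": 0, "ry": 0, "rz": 4, "gripper": 0}]'

```text
clock: 14.2
tcp_pos: [0.4213, -0.1871, 0.089]
ee_rot: [-2.969, -1.024, 0.002]
force: [-1.5, -0.7, 0.9]
finger_gap: 0.0001
finger_force: 0.8
```

```bash
python3 where.py
```

```text
t 14.2 chamber [-172.   -31.4] z 89.0 F [-1.5 -0.8] 0.9 gap 0.0001 toolx yaw rel 41.94 toolz [-0.002  0.    -1.   ] q [-0.51  0.2   2.11 -0.    0.84  0.4 ]
rel hinge: along door 85.5 out 25.4
```

>>> step_arm --series '[{"tx": 0.6, "ty": -0.15, "tz": 0, "rx": 0, "ry": 0, "rz": 4, "gripper": 0}, {"tx": 0.6, "ty": -0.15, "tz": 0, "rx": 0, "ry": 0, "rz": 4, "gripper": 0}, {"tx": 0.6, "ty": -0.15, "tz": 0, "rx": 0, "ry": 0, "rz": 4, "gripper": 0}, {"tx": 0.6, "ty": -0.15, "tz": 0, "rx": 0, "ry": 0, "rz": 4, "gripper": 0}, {"tx": 0.6, "ty": -0.15, "tz": 0, "rx": 0, "ry": 0, "rz": 4, "gripper": 0}, {"tx": 0.6, "ty": -0.15, "tz": 0, "rx": 0, "ry": 0, "rz": 4, "gripper": 0}, {"tx": 0.6, "ty": -0.15, "tz": 0, "rx": 0, "ry": 0, "rz": 4, "gripper": 0}, {"tx": 0.38, "ty": -0.1, "tz": 0, "rx": 0, "ry": 0, "rz": 2.5, "gripper": 0}, {"tx": 0.38, "ty": -0.1, "tz": 0, "rx": 0, "ry": 0, "rz": 2.5, "gripper": 0}, {"tx": 0.38, "ty": -0.1, "tz": 0, "rx": 0, "ry": 0, "rz": 2.5, "gripper": 0}]'

```text
clock: 15.2
tcp_pos: [0.4641, -0.1542, 0.0885]
ee_rot: [-3.139, -0.071, 0.005]
force: [-2.3, 0.4, 1.0]
finger_gap: -0.0001
finger_force: 0.8
```

```bash
python3 where.py
```

```text
t 15.2 chamber [-131.5    4.4] z 88.5 F [-2.3  0.3] 1.0 gap -0.0001 toolx yaw rel 6.49 toolz [-0.003  0.002 -1.   ] q [-0.41  0.25  2.05  0.    0.85  1.12]
rel hinge: along door 85.9 out 26.0
```

>>> step_arm --series '[{"tx": 0.23, "ty": -0.06, "tz": 0, "rx": 0, "ry": 0, "rz": 1.5, "gripper": 0}, {"tx": 0.23, "ty": -0.06, "tz": 0, "rx": 0, "ry": 0, "rz": 1.5, "gripper": 0}, {"tx": 0.23, "ty": -0.06, "tz": 0, "rx": 0, "ry": 0, "rz": 1.5, "gripper": 0}, {"tx": 0.15, "ty": -0.04, "tz": 0, "rx": 0, "ry": 0, "rz": 1, "gripper": 0}, {"tx": 0.1, "ty": 0, "tz": 0, "rx": 0, "ry": 0, "rz": 0.8, "gripper": 0}, {"tx": 0.06, "ty": 0, "tz": 0, "rx": 0, "ry": 0, "rz": 0, "gripper": 0}, {"tx": 0.06, "ty": 0, "tz": 0, "rx": 0, "ry": 0, "rz": 0, "gripper": 0}, {"tx": 0, "ty": 0, "tz": 0, "rx": 0, "ry": 0, "rz": 0, "gripper": 0}, {"tx": 0, "ty": 0, "tz": 0, "rx": 0, "ry": 0, "rz": 0, "gripper": 0}, {"tx": 0, "ty": 0, "tz": 0, "rx": 0, "ry": 0, "rz": 0, "gripper": 0}]'

```text
clock: 16.2
tcp_pos: [0.4764, -0.154, 0.0893]
ee_rot: [3.14, -0.098, 0.001]
force: [-0.6, 1.1, -0.2]
finger_gap: 0.0
finger_force: 0.5
```

```bash
python3 where.py
```

```text
t 16.2 chamber [-119.2    5.4] z 89.3 F [-0.7  1. ] -0.2 gap 0.0 toolx yaw rel 0.34 toolz [ 0. -0. -1.] q [-0.4   0.26  2.02 -0.    0.85  1.23]
rel hinge: along door 83.5 out 22.7
```

>>> step_arm --series '[{"tx": 0.06, "ty": 0, "tz": 0, "rx": 0, "ry": 0, "rz": 0, "gripper": 0}, {"tx": 0.06, "ty": 0, "tz": 0, "rx": 0, "ry": 0, "rz": 0, "gripper": 0}, {"tx": 0.06, "ty": 0, "tz": 0, "rx": 0, "ry": 0, "rz": 0, "gripper": 0}, {"tx": 0.06, "ty": 0, "tz": 0, "rx": 0, "ry": 0, "rz": 0, "gripper": 0}, {"tx": 0.06, "ty": 0, "tz": 0, "rx": 0, "ry": 0, "rz": 0, "gripper": 0}, {"tx": 0.06, "ty": 0, "tz": 0, "rx": 0, "ry": 0, "rz": 0, "gripper": 0}, {"tx": 0.06, "ty": 0, "tz": 0, "rx": 0, "ry": 0, "rz": 0, "gripper": 0}, {"tx": 0, "ty": 0, "tz": 0, "rx": 0, "ry": 0, "rz": 0, "gripper": 0}, {"tx": 0, "ty": 0, "tz": 0, "rx": 0, "ry": 0, "rz": 0, "gripper": 0}, {"tx": 0, "ty": 0, "tz": 0, "rx": 0, "ry": 0, "rz": 0, "gripper": 0}]'

```text
clock: 17.2
tcp_pos: [0.4794, -0.154, 0.0893]
ee_rot: [-3.14, 0.097, 0.004]
force: [-4.4, 1.4, 4.4]
finger_gap: -0.0
finger_force: 2.5
```

```bash
python3 where.py
```

```text
t 17.2 chamber [-116.3    5.6] z 89.3 F [-4.5  1.1] 4.4 gap -0.0 toolx yaw rel 0.36 toolz [-0.003  0.    -1.   ] q [-0.4   0.27  2.01 -0.    0.86  1.24]
rel hinge: along door 83.7 out 19.7
```

>>> step_arm --series '[{"tx": 0.08, "ty": 0, "tz": 0, "rx": 0, "ry": 0, "rz": 0, "gripper": 0}, {"tx": 0.08, "ty": 0, "tz": 0, "rx": 0, "ry": 0, "rz": 0, "gripper": 0}, {"tx": 0.08, "ty": 0, "tz": 0, "rx": 0, "ry": 0, "rz": 0, "gripper": 0}, {"tx": 0, "ty": 0, "tz": 0, "rx": 0, "ry": 0, "rz": 0, "gripper": 0}, {"tx": 0, "ty": 0, "tz": 0, "rx": 0, "ry": 0, "rz": 0, "gripper": 0}, {"tx": 0, "ty": 0, "tz": 0, "rx": 0, "ry": 0, "rz": 0, "gripper": 0}, {"tx": 0, "ty": 0, "tz": 0, "rx": 0, "ry": 0, "rz": 0, "gripper": 0}, {"tx": 0, "ty": 0, "tz": 0, "rx": 0, "ry": 0, "rz": 0, "gripper": 0}, {"tx": 0, "ty": 0, "tz": 0, "rx": 0, "ry": 0, "rz": 0, "gripper": 0}, {"tx": 0, "ty": 0, "tz": 0, "rx": 0, "ry": 0, "rz": 0, "gripper": 0}]'

```text
clock: 18.2
tcp_pos: [0.4794, -0.1539, 0.0893]
ee_rot: [-3.139, 0.096, 0.013]
force: [-10.7, 1.7, 9.3]
finger_gap: 0.0001
finger_force: 5.5
```

```bash
python3 where.py
```

```text
t 18.2 chamber [-116.3    5.7] z 89.3 F [-10.8   0.9] 9.3 gap 0.0001 toolx yaw rel 0.39 toolz [-0.008  0.001 -1.   ] q [-0.4   0.27  2.01 -0.    0.87  1.24]
rel hinge: along door 83.8 out 19.7
```

The door is on its stop at the predicted x with 10.8 N. Now retract and go round to the left of the knob.

>>> step_arm --series '[{"tx": -1, "ty": 0, "tz": 0, "rx": 0, "ry": 0, "rz": 0, "gripper": 0}, {"tx": -2.5, "ty": 0, "tz": 0, "rx": 0, "ry": 0, "rz": 0, "gripper": 0}, {"tx": -4.5, "ty": 0, "tz": -1.6, "rx": 0, "ry": 0, "rz": -0.4, "gripper": 0}, {"tx": 0, "ty": -2.7, "tz": 0, "rx": 0, "ry": 0, "rz": 0, "gripper": 0}, {"tx": 0, "ty": -2.7, "tz": 0, "rx": 0, "ry": 0, "rz": 0, "gripper": 0}, {"tx": 0, "ty": -2.7, "tz": 0, "rx": 0, "ry": 0, "rz": 0, "gripper": 0}, {"tx": 0, "ty": -2.9, "tz": 0, "rx": 0, "ry": 0, "rz": 0, "gripper": 0}, {"tx": 2.7, "ty": 0, "tz": 0, "rx": 0, "ry": 0, "rz": 0, "gripper": 0}, {"tx": 2.7, "ty": 0, "tz": 0, "rx": 0, "ry": 0, "rz": 0, "gripper": 0}, {"tx": 0, "ty": 0, "tz": 0, "rx": 0, "ry": 0, "rz": 0, "gripper": 0}]'

```text
clock: 19.2
tcp_pos: [0.4686, -0.0431, 0.1069]
ee_rot: [3.139, -0.085, 0.015]
force: [1.0, 0.2, 0.6]
finger_gap: 0.0
finger_force: 0.0
```

```bash
python3 where.py; python3 - <<'E'
from workcell import viewer
from h import *
f=viewer.grab_frame("side"); t=viewer.grab_frame("top")
a=f["color"][130:310,230:430]; b=t["color"][180:360,270:470]
cv2.imwrite("pics/st3.png",cv2.resize(np.hstack([a,b]),(800,360)))
E
```

```text
t 19.2 chamber [-134.5  115.6] z 106.9 F [1.  0.2] 0.6 gap 0.0 toolx yaw rel 0.8 toolz [ 0.009 -0.002 -1.   ] q [-0.18  0.18  2.09  0.    0.87  1.44]
rel hinge: along door 194.1 out 35.8
```

View pics/st3.png

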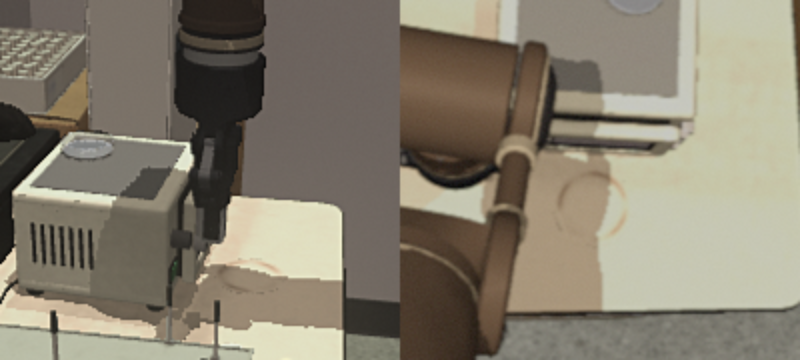

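Door is shut; fingers are left of the knob. Push it over.

>>> step_arm --series '[{"tx": -0.2, "ty": 1, "tz": 0.5, "rx": 0, "ry": 0, "rz": 0.6, "gripper": 0}, {"tx": -0.2, "ty": 0.8, "tz": 0.4, "rx": 0, "ry": 0, "rz": 0, "gripper": 0}, {"tx": 0, "ty": 0.5, "tz": 0, "rx": 0, "ry": 0, "rz": 0, "gripper": 0}, {"tx": 0, "ty": 0.4, "tz": 0, "rx": 0, "ry": 0, "rz": 0, "gripper": 0}, {"tx": 0, "ty": 0.4, "tz": 0, "rx": 0, "ry": 0, "rz": 0, "gripper": 0}, {"tx": 0, "ty": 0.4, "tz": 0, "rx": 0, "ry": 0, "rz": 0, "gripper": 0}, {"tx": 0, "ty": 0.4, "tz": 0, "rx": 0, "ry": 0, "rz": 0, "gripper": 0}, {"tx": 0, "ty": 0.4, "tz": 0, "rx": 0, "ry": 0, "rz": 0, "gripper": 0}, {"tx": 0, "ty": 0.4, "tz": 0, "rx": 0, "ry": 0, "rz": 0, "gripper": 0}, {"tx": 0, "ty": 0.4, "tz": 0, "rx": 0, "ry": 0, "rz": 0, "gripper": 0}]'

```text
clock: 20.3
tcp_pos: [0.4556, -0.0931, 0.096]
ee_rot: [-3.139, 0.103, 0.0]
force: [0.8, 2.5, -2.4]
finger_gap: 0.0002
finger_force: 1.4
```

```bash
python3 where.py
```

```text
t 20.3 chamber [-144.1   64.8] z 96.0 F [0.6 2.5] -2.4 gap 0.0002 toolx yaw rel 0.14 toolz [-0.     0.001 -1.   ] q [-0.3   0.19  2.1   0.    0.85  1.34]
rel hinge: along door 142.9 out 47.8
```

>>> step_arm --series '[{"tx": 0.1, "ty": 0.4, "tz": 0, "rx": 0, "ry": 0, "rz": 0, "gripper": 0}, {"tx": 0.1, "ty": 0.4, "tz": 0, "rx": 0, "ry": 0, "rz": 0, "gripper": 0}, {"tx": 0.1, "ty": 0.4, "tz": 0, "rx": 0, "ry": 0, "rz": 0, "gripper": 0}, {"tx": 0.1, "ty": 0.3, "tz": 0, "rx": 0, "ry": 0, "rz": 0, "gripper": 0}, {"tx": 0, "ty": 0, "tz": 0, "rx": 0, "ry": 0, "rz": 0, "gripper": 0}, {"tx": 0, "ty": 0, "tz": 0, "rx": 0, "ry": 0, "rz": 0, "gripper": 0}, {"tx": 0, "ty": -0.5, "tz": 0, "rx": 0, "ry": 0, "rz": 0, "gripper": 0}, {"tx": 0, "ty": -1, "tz": 0, "rx": 0, "ry": 0, "rz": 0, "gripper": 0}, {"tx": 0, "ty": 0, "tz": -2.5, "rx": 0, "ry": 0, "rz": 0, "gripper": 0}, {"tx": 0, "ty": 0, "tz": -2.5, "rx": 0, "ry": 0, "rz": 0, "gripper": 0}]'

```text
clock: 21.3
tcp_pos: [0.4598, -0.0933, 0.1468]
ee_rot: [3.139, -0.102, -0.001]
force: [1.0, 0.3, -0.6]
finger_gap: -0.0002
finger_force: 0.0
```

```bash
python3 where.py; python3 - <<'E'
from workcell import viewer
from h import *
f=viewer.grab_frame("side")
a=f["color"][190:280,290:390]
cv2.imwrite("pics/s4.png",cv2.resize(a,(600,540),interpolation=2))
print([(r["extent"],round(r["p"],2)) for r in viewer.search_frame(f,"latch_knob")[:2]])
th=np.radians(-3.9); R=np.array([[np.cos(th),-np.sin(th)],[np.sin(th),np.cos(th)]])
for a in (.5,.7,.8,.9,1.0,1.1):
    p=R@[-.131,.068-.05*np.sin(a)]+[.595,-.1675]; print(a,np.round(project(f,[*p,.078+.05*np.cos(a)]),1))
E
```

```text
t 21.3 chamber [-139.9   64.9] z 146.8 F [1.  0.4] -0.6 gap -0.0002 toolx yaw rel 0.2 toolz [-0.    -0.001 -1.   ] q [-0.29  0.11  2.06 -0.    0.97  1.34]
rel hinge: along door 143.0 out 43.4
[([325.0, 222.9, 23.4, 31.5], 0.58), ([262.5, 193.8, 24.3, 18.2], 0.19)]
0.5 [340.8 226. ]
0.7 [341.4 226.9]
0.8 [341.7 227.7]
0.9 [341.9 228.7]
1.0 [342.1 230. ]
1.1 [342.2 231.4]
```

View pics/s4.png

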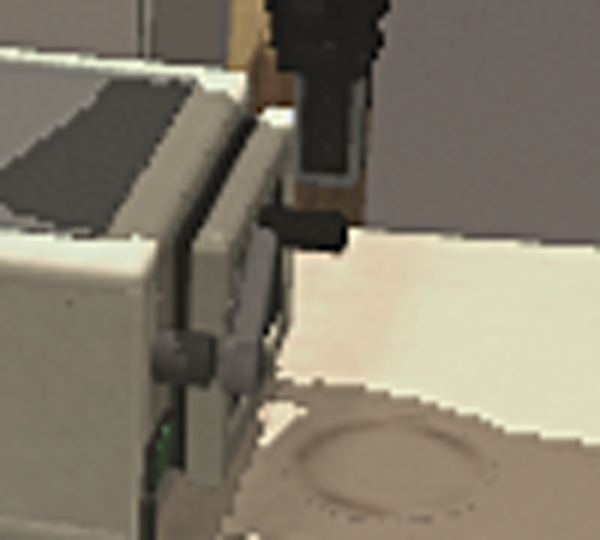

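Knob seen at crop (310,230), i.e. px (341.7, 228.3), so the latch is ≈ 0.85 rad. Now press it down from above.

>>> step_arm --series '[{"tx": 0.2, "ty": 2, "tz": 0, "rx": 0, "ry": 0, "rz": 0, "gripper": 0}, {"tx": 0.2, "ty": 2, "tz": 0, "rx": 0, "ry": 0, "rz": 0, "gripper": 0}, {"tx": 0, "ty": 0, "tz": 1.5, "rx": 0, "ry": 0, "rz": 0, "gripper": 0}, {"tx": 0, "ty": 0, "tz": 1, "rx": 0, "ry": 0, "rz": 0, "gripper": 0}, {"tx": 0, "ty": 0, "tz": 0.4, "rx": 0, "ry": 0, "rz": 0, "gripper": 0}, {"tx": 0, "ty": 0, "tz": 0.4, "rx": 0, "ry": 0, "rz": 0, "gripper": 0}, {"tx": 0, "ty": 0, "tz": 0.4, "rx": 0, "ry": 0, "rz": 0, "gripper": 0}, {"tx": 0, "ty": 0, "tz": 0.4, "rx": 0, "ry": 0, "rz": 0, "gripper": 0}, {"tx": 0, "ty": 0, "tz": 0.4, "rx": 0, "ry": 0, "rz": 0, "gripper": 0}, {"tx": 0, "ty": 0, "tz": 0.4, "rx": 0, "ry": 0, "rz": 0, "gripper": 0}]'

```text
clock: 22.4
tcp_pos: [0.4618, -0.1337, 0.0974]
ee_rot: [3.139, -0.102, 0.002]
force: [0.7, -1.9, 2.6]
finger_gap: 0.0003
finger_force: 1.3
```

```bash
python3 where.py
```

```text
t 22.4 chamber [-135.2   24.6] z 97.4 F [ 0.8 -1.8] 2.6 gap 0.0003 toolx yaw rel 0.17 toolz [ 0.001 -0.001 -1.   ] q [-0.37  0.21  2.07 -0.    0.86  1.26]
rel hinge: along door 102.8 out 38.9
```

>>> step_arm --series '[{"tx": 0, "ty": 0, "tz": 0.3, "rx": 0, "ry": 0, "rz": 0, "gripper": 0}, {"tx": 0, "ty": 0, "tz": 0.3, "rx": 0, "ry": 0, "rz": 0, "gripper": 0}, {"tx": 0, "ty": 0, "tz": 0.3, "rx": 0, "ry": 0, "rz": 0, "gripper": 0}, {"tx": 0, "ty": 0, "tz": 0.1, "rx": 0, "ry": 0, "rz": 0, "gripper": 0}, {"tx": 0, "ty": 0, "tz": 0.1, "rx": 0, "ry": 0, "rz": 0, "gripper": 0}, {"tx": 0, "ty": 0, "tz": 0.1, "rx": 0, "ry": 0, "rz": 0, "gripper": 0}, {"tx": 0, "ty": 0, "tz": 0.1, "rx": 0, "ry": 0, "rz": 0, "gripper": 0}, {"tx": 0, "ty": 0, "tz": 0, "rx": 0, "ry": 0, "rz": 0, "gripper": 0}, {"tx": 0, "ty": 0, "tz": 0, "rx": 0, "ry": 0, "rz": 0, "gripper": 0}, {"tx": 0, "ty": 0, "tz": 0, "rx": 0, "ry": 0, "rz": 0, "gripper": 0}]'

```text
clock: 23.4
tcp_pos: [0.4608, -0.1335, 0.0843]
ee_rot: [-3.14, 0.103, 0.001]
force: [-2.2, -0.5, 5.4]
finger_gap: 0.0003
finger_force: 2.2
```

```bash
python3 where.py
```

```text
t 23.4 chamber [-136.2   24.8] z 84.3 F [-2.1 -0.7] 5.4 gap 0.0003 toolx yaw rel 0.14 toolz [-0.001  0.    -1.   ] q [-0.37  0.24  2.07 -0.    0.83  1.26]
rel hinge: along door 102.9 out 39.9
```

Force is rising at z = 84 mm (knob top level expected at 85). I'll press ~3 mm more to seat it on the stop.

>>> step_arm --series '[{"tx": 0, "ty": 0, "tz": 0.08, "rx": 0, "ry": 0, "rz": 0, "gripper": 0}, {"tx": 0, "ty": 0, "tz": 0.08, "rx": 0, "ry": 0, "rz": 0, "gripper": 0}, {"tx": 0, "ty": 0, "tz": 0.08, "rx": 0, "ry": 0, "rz": 0, "gripper": 0}, {"tx": 0, "ty": 0, "tz": 0, "rx": 0, "ry": 0, "rz": 0, "gripper": 0}, {"tx": 0, "ty": 0, "tz": 0, "rx": 0, "ry": 0, "rz": 0, "gripper": 0}, {"tx": 0, "ty": 0, "tz": 0, "rx": 0, "ry": 0, "rz": 0, "gripper": 0}, {"tx": 0, "ty": 0, "tz": 0, "rx": 0, "ry": 0, "rz": 0, "gripper": 0}, {"tx": 0, "ty": 0, "tz": 0, "rx": 0, "ry": 0, "rz": 0, "gripper": 0}, {"tx": 0, "ty": 0, "tz": 0, "rx": 0, "ry": 0, "rz": 0, "gripper": 0}, {"tx": 0, "ty": 0, "tz": 0, "rx": 0, "ry": 0, "rz": 0, "gripper": 0}]'

```text
clock: 24.4
tcp_pos: [0.461, -0.1337, 0.0834]
ee_rot: [-3.14, 0.103, 0.002]
force: [-4.8, 0.8, 14.8]
finger_gap: -0.0002
finger_force: 7.3
```

```bash
python3 where.py
```

```text
t 24.4 chamber [-136.    24.6] z 83.4 F [-4.9  0.5] 14.8 gap -0.0002 toolx yaw rel 0.15 toolz [-0.001  0.    -1.   ] q [-0.37  0.24  2.07 -0.    0.83  1.26]
rel hinge: along door 102.7 out 39.7
```

On the stop: 14.8 N, barely moving. Lift straight up and back away, then check.

>>> step_arm --series '[{"tx": 0, "ty": 0, "tz": -0.5, "rx": 0, "ry": 0, "rz": 0, "gripper": 0}, {"tx": 0, "ty": 0, "tz": -1.5, "rx": 0, "ry": 0, "rz": 0, "gripper": 0}, {"tx": 0, "ty": 0, "tz": -3, "rx": 0, "ry": 0, "rz": 0, "gripper": 0}, {"tx": 0, "ty": 0, "tz": -3, "rx": 0, "ry": 0, "rz": 0, "gripper": 0}, {"tx": 0, "ty": 0, "tz": -3, "rx": 0, "ry": 0, "rz": 0, "gripper": 0}, {"tx": -2, "ty": 3, "tz": -2, "rx": 0, "ry": 0, "rz": 0, "gripper": 0}, {"tx": -2, "ty": 4, "tz": 0, "rx": 0, "ry": 0, "rz": 0, "gripper": 0}, {"tx": -2, "ty": 4, "tz": 0, "rx": 0, "ry": 0, "rz": 0, "gripper": 0}, {"tx": -2, "ty": 4, "tz": 0, "rx": 0, "ry": 0, "rz": 0, "gripper": 0}, {"tx": -1, "ty": 3, "tz": 0, "rx": 0, "ry": 0, "rz": 0, "gripper": 0}]'

```text
clock: 25.4
tcp_pos: [0.3581, -0.3089, 0.2116]
ee_rot: [3.139, -0.105, 0.001]
force: [0.4, 0.1, -0.2]
finger_gap: -0.0
finger_force: 0.0
```

```bash
python3 where.py; python3 - <<'E'
from workcell import viewer
from h import *
f=viewer.grab_frame("side"); t=viewer.grab_frame("top")
a=cv2.resize(f["color"][190:290,240:390],(600,400),interpolation=2); b=cv2.resize(t["color"][130:340,200:440],(457,400))
cv2.imwrite("pics/st5.png",cv2.resize(np.hstack([a,b]),(800,303)))
W=cloud(t); th=np.radians(-3.9); R=np.array([[np.cos(th),-np.sin(th)],[np.sin(th),np.cos(th)]])
L=(W[...,:2]-[.595,-.1675])@R*1000; Z=W[...,2]*1000
K=(L[...,0]<-128)&(L[...,0]>-150)&(L[...,1]>0)&(L[...,1]<90)&(Z>60)&(Z<150); print("knob",K.sum(),np.median(L[K],0),np.percentile(Z[K],[5,50,95]))
D=(L[...,0]<-94)&(L[...,0]>-125)&(abs(Z-112)<5)&(abs(L[...,1]+15)<60)
for y in (-60,-30,0,30): m=D&(abs(L[...,1]-y)<12); print("door",y,m.sum(),L[m][:,0].mean() if m.any() else None)
for n in("tin","vial","pen"): print(n,[(r["extent"],round(r["p"],2)) for r in viewer.search_frame(t,n)[:1]])
E
```

```text
t 25.4 chamber [-226.8 -157.1] z 211.6 F [0.4 0.2] -0.2 gap -0.0 toolx yaw rel 0.06 toolz [ 0. -0. -1.] q [-0.8   0.03  2.    0.    1.11  0.83]
rel hinge: along door -79.0 out 130.8
knob 70 [-136.32191703   17.78472257] [77.06087929 82.4751567  87.15193133]
door -60 98 -100.74506026887181
door -30 102 -100.69595952399041
door 0 102 -100.92683428729971
door 30 95 -100.79860689494296
tin [([374.1, 154.6, 30.1, 33.5], 0.56)]
vial [([209.2, 307.6, 71.2, 24.9], 0.69)]
pen [([208.3, 308.1, 71.3, 23.7], 0.97)]
```

View pics/st5.png

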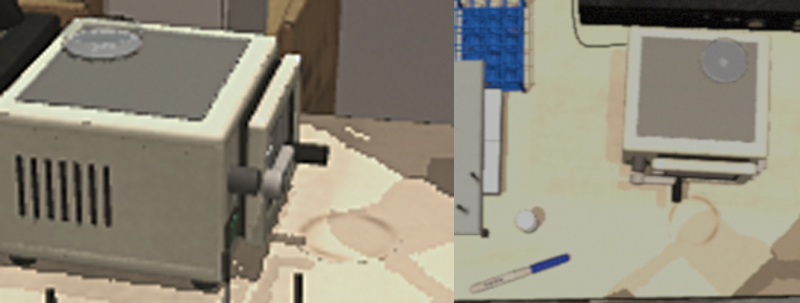

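The picture shows the bar level across the door edge, with the knob at right-half (677,190) and chamber y≈17.8 (18 expected). The door lies parallel to the front, and the dish, vial and pen haven't moved. Handing in.

```bash
python3 -c "
from workcell import ticket
print(ticket.hand_in())"
```

```text
the job is handed in; nothing more can be done
None
```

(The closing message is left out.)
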